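# Lid the pots before firing

### The job

Get these four pots ready for the kiln: find the four loose lids on the table and put each one on the pot it was made for, so that it is properly seated and lies flat on the rim, right way up. Set each lid down gently rather than dropping it, and leave the pots, the kiln prop and the glaze jar standing where they are.

Things in the scene. Friction and masses are not known exactly. Their poses are not given: they have to be found in the camera images.
- pot_large: Unglazed cream-white clay pot, open at the top, standing loose on the table: the wide round one, outer diameter 96 mm, 60 mm high, about 420 g. Walls 6 mm thick. Origin: centre of its underside, z up.
- pot_small: Unglazed cream-white clay pot, open at the top, standing loose on the table: the narrow round one, outer diameter 62 mm, 70 mm high, about 250 g. Walls 6 mm thick. Origin: centre of its underside, z up.
- pot_square: Unglazed cream-white clay pot, open at the top, standing loose on the table: the square one, 80 x 80 mm outside, 55 mm high, about 380 g. Walls 6 mm thick. Origin: centre of its underside, z up, x and y square to its walls.
- pot_oblong: Unglazed cream-white clay pot, open at the top, standing loose on the table: the oblong one, 112 x 72 mm outside, 48 mm high, about 420 g. Walls 6 mm thick. Origin: centre of its underside, z up, x along its long side.
- lid_large: Cream-white clay lid on the table: round plate 98 mm across with a round flange 70 mm across under it, about 170 g. On top a round knob 24 mm across. Heights: flange 8, plate 8, knob 26 mm; it stands on its flange, which fits inside the pot with 7 mm play all round; the plate rests on the rim. Origin: centre of the flange's underside, z up.
- lid_small: Cream-white clay lid on the table: round plate 64 mm across with a round flange 36 mm across under it, about 70 g. On top a round knob 24 mm across. Heights: flange 8, plate 8, knob 26 mm; it stands on its flange, which fits inside the pot with 7 mm play all round; the plate rests on the rim. Origin: centre of the flange's underside, z up.
- lid_square: Cream-white clay lid on the table: square plate 82 x 82 mm, flange 54 x 54 mm under it, about 140 g. On top a square knob 22 x 22 mm. Heights: flange 8, plate 8, knob 26 mm; it stands on its flange, which fits inside the pot with 7 mm play all round; the plate rests on the rim. Origin: centre of the flange's underside, z up, x and y square to plate and knob. Fits in any quarter turn.
- lid_oblong: Cream-white clay lid on the table: oblong plate 114 x 74 mm, flange 86 x 46 mm under it, about 170 g. On top a bar knob 40 mm long in x and 18 mm thick in y. Heights: flange 8, plate 8, knob 26 mm; it stands on its flange, which fits inside the pot with 7 mm play all round; the plate rests on the rim. Origin: centre of the flange's underside, z up, x along its long side. Fits either way round.
- prop: Kiln prop, a bystander: plain buff upright cylinder 32 mm across and 55 mm high, loose, standing among the pots. Origin: centre of its underside.
- jar: Small amber glass glaze jar with a black cap, a bystander: 38 mm across and 55 mm high, loose, standing among the pots. Origin: centre of its underside.

How it is judged:
By the outcome, as a careful person would: the job done as asked, in the order asked, and still so for the second after the job is handed in, with the robot touching nothing.
It also fails if it takes over 99 s, if anything falls off the work surface, if the arm or the gripper's body presses on something with over 40 N, if the wrist force passes 120 N, or if a joint passes its speed limit or range.

### The arm

A 6-joint arm with a two-finger parallel gripper is mounted at the origin on the work surface. World frame = base frame: x ahead of the robot, y to its left, z up, the work surface at z = 0. Lengths are in m, angles in rad, forces in N, time in s.
With the tool pointing down it reaches from about 0.275 to 0.825 m from the base axis. Payload 4.9 kg.
Tool frame: the origin (TCP) lies midway between the tips of the shut fingers; the grasp point (between the pads) lies 19 mm behind it; z points along the fingers, y is the line along which they close (so a half turn about z gives the same grasp; the last joint's range is limited). The gripper opens to 85 mm and grips with 20 to 120 N. Pads are 22 mm wide; open, the fingers measure 114 mm over their backs; the gripper's body (76 mm by 85 mm) begins 54 mm behind the grasp point. The pads swing forward as they close: fully open they stand 13 mm farther back than shut.
Start: joints at [1.164, 0.326, -0.193, 1.052, 0, 1.437], TCP at [0.148, 0.53, 0.231] pointing down, gripper open.
Joint ranges: [-2.65, 2.65], [-0.97, 1.79], [-1.3, 1.35], [-1.93, 2.1], [-1.47, 1.37], [-3.14, 3.14]. Speed limits (rad/s): [2.57, 2.57, 3.14, 3.14, 3.14, 3.14].

### API

Orientations are given as a rotation vector (axis times angle).
In Python, from bench import arm gives the robot as it stands.
- The arm moves only by the tool step_arm, never from a script. Its argument "targets" is one flat list of numbers, 7 for each row, row after row: the shift along the tool's x, y, z in m, then the turn, a rotation vector about the tool's x, y, z in rad, then the opening, from -1 (shut) to 1 (fully open). In form: [x, y, z, ax, ay, az, fingers, x, y, z, ax, ay, az, fingers, ...]. A call has 1 to 20 rows; each row shifts and turns the commanded pose from where the row before left it, along the tool's axes as they then stand; what a row does not reach is not made up. A row lasts 1/8 s, in which the tool goes at most 62.5 mm and 10.7 degrees, less where a joint would pass 70% of its speed; a pose out of reach is approached as far as the arm can. A call with a gripper value outside its range is refused whole. The fingers move at their own pace and stop on an object; the grip force is fixed at half the most. Time passes only in rows, so rows that do not move let the fingers close. It gives the time, the measured TCP pose, the force, the opening and the grip force at its end, in the units of the state.
- arm.sense(): the state, without advancing time (a new reading comes with each control period).
- arm.get_image(name): name is "side" or "top" or "wrist"; returns a dict with "image" (400x640x3 uint8, red, green, blue), "mtx" (3x3 intrinsics, pixels), "rvec" (rotation vector, rad) and "tvec" (3), from world to camera coordinates, as OpenCV has them. Camera axes: x right, y down, z forward; pixel columns grow to the right and rows downward; lengths in m; the calibration is good to about 2 mm. The wrist camera is an equidistant fisheye: a pixel r from the principal point sees the ray r / f radians off the axis. A picture is of the moment at which its call begins. There is no depth.
- arm.job_done(): hands the job in; it is judged then, once.
The state is a dict: "clock": time; "joint_positions": joint angles; "dq": joint speeds; "tau": joint torques, N m; "eef_pos": TCP position; "ee_rot": TCP orientation; "contact_force": force on the tool from outside, world axes, zero at the start; "wrist_torque": the same for the moment, N m; "width": opening from 0.0 (shut) to 1.0 (fully open); "gripper_force": force on a finger pad.
Only numpy, scipy, OpenCV 4.12 (cv2) and the standard library are available. Lean on these libraries where they do the work, as an engineer would, in place of code of your own. Each camera call takes 0.05 s, during which the arm holds its last target. There are 200 camera calls.

## Working session

There is one attempt and no reset: what is moved stays moved. The work goes in short steps, Python scripts to look and compute and a tool call to move; the robot and the scene stay as the last step left them, time stands still between calls to the robot, and variables do not carry over. Pictures are saved under pics/ and viewed, at most 14 in all, crops included, and the job is handed in when it is done.

Besides the shell and the picture viewer there is one more tool, called after "Call:" as name(argument=value, ...) on one line, values as JSON. step_arm: Moves the arm, as the interface text tells. Its arguments: {"type":"object","properties":{"targets":{"type":"array","items":{"type":"number"}}},"required":["targets"]}

```bash
ls; mkdir -p pics; python3 - <<'E'
from bench import arm
import cv2
for n in("top","side"):
    d=arm.get_image(n); cv2.imwrite(f"pics/{n}0.png",d["image"][:,:,::-1])
    print(n,d["mtx"].round(1).tolist(),d["rvec"].round(3),d["tvec"].round(3))
s=arm.sense();print(s)
E
```

```text
pics
top [[403.2, 0.0, 308.8], [0.0, 403.2, 202.0], [0.0, 0.0, 1.0]] [ 2.13  -2.155  0.128] [0.03  0.547 0.979]
side [[487.4, 0.0, 315.0], [0.0, 487.4, 198.8], [0.0, 0.0, 1.0]] [ 2.123 -0.799  0.382] [-0.39   0.253  0.884]
{'clock': 0.1, 'joint_positions': array([ 1.16377961e+00,  3.26890693e-01, -1.93467065e-01,  1.05200467e+00,
       -3.65118238e-05,  1.43658913e+00]), 'dq': array([ 5.68779498e-05, -2.13903137e-03,  3.72491563e-03,  8.46655468e-04,
       -1.58170482e-03,  3.28574953e-04]), 'tau': array([ 1.38693671e-03, -4.44240224e+01,  2.63038015e+01,  7.87273224e-03,
       -1.04336093e-04, -3.58211125e-06]), 'eef_pos': array([0.14798821, 0.52918017, 0.23057513]), 'ee_rot': array([-4.27148240e-01, -3.11203050e+00,  2.38554824e-03]), 'contact_force': array([ 0.03794664,  0.58724127, -0.4198592 ]), 'wrist_torque': array([0.00770186, 0.02389619, 0.03337763]), 'gripper_force': 0.0, 'width': 0.9954787817557003}
```

View pics/top0.png

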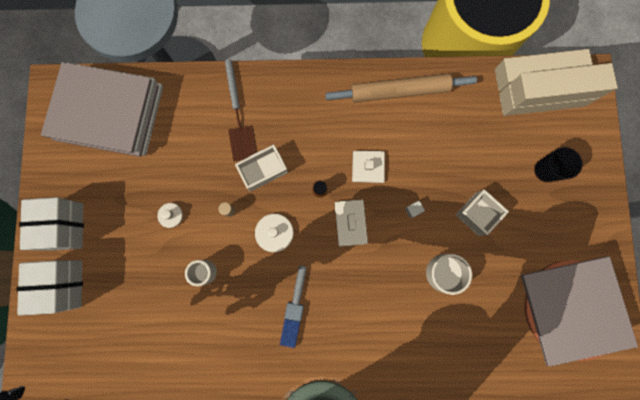

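View pics/side0.png

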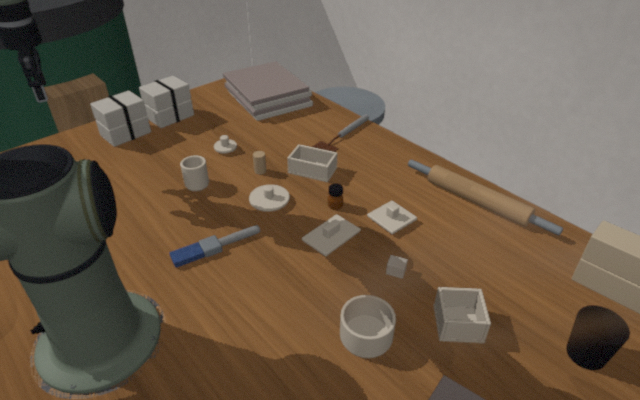

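```bash
cat > h.py <<'E'
import cv2, numpy as np
from bench import arm
from scipy.spatial.transform import Rotation as R
def proj_ray(d,uv,fish=False):
    uv=np.atleast_2d(np.array(uv,float)); K=d["mtx"]
    x=(uv-[K[0,2],K[1,2]])/[K[0,0],K[1,1]]
    if fish:
        r=np.linalg.norm(x,axis=1,keepdims=True); v=np.hstack([x/np.maximum(r,1e-9)*np.sin(r),np.cos(r)])
    else: v=np.hstack([x,np.ones((len(x),1))])
    M=R.from_rotvec(np.ravel(d["rvec"])).as_matrix()
    return -M.T@np.ravel(d["tvec"]), v@M
def onplane(d,uv,z,fish=False):
    c,v=proj_ray(d,uv,fish); return (c+v*((z-c[2])/v[:,2:]))[:,:2]
E
python3 - <<'E'
from h import *
d=dict(arm.get_image("top")); im=d["image"]
cv2.imwrite("pics/topz.png",cv2.resize(im[130:310,140:540],None,fx=2,fy=2,interpolation=cv2.INTER_CUBIC)[:,:,::-1])
hsv=cv2.cvtColor(im,cv2.COLOR_RGB2HSV)
m=((hsv[...,1]<75)&(hsv[...,2]>60)).astype(np.uint8); m[:, :140]=0;m[:,540:]=0;m[:130]=0;m[310:]=0
cs,_=cv2.findContours(m,cv2.RETR_EXTERNAL,cv2.CHAIN_APPROX_NONE)
for c in cs:
    if cv2.contourArea(c)<60: continue
    (u,v),(w,h),a=cv2.minAreaRect(c)
    print((round(u),round(v)),round(w),round(h),round(a),cv2.contourArea(c),*[onplane(d,[u,v],z).round(3)[0] for z in (.016,.055)])
print(proj_ray(d,[0,0])[0])
E
```

```text
(530, 290) 38 17 90 411.5 [ 0.323 -0.523] [ 0.327 -0.503]
(296, 288) 17 44 3 347.0 [0.335 0.06 ] [0.337 0.058]
(200, 272) 25 30 90 615.0 [0.374 0.301] [0.375 0.29 ]
(448, 274) 40 45 90 1405.0 [ 0.364 -0.323] [ 0.366 -0.311]
(274, 232) 37 38 90 1110.5 [0.473 0.114] [0.471 0.11 ]
(170, 215) 24 25 45 454.5 [0.521 0.384] [0.516 0.369]
(415, 209) 12 17 63 178.0 [ 0.529 -0.246] [ 0.525 -0.237]
(351, 222) 45 29 84 1223.0 [ 0.497 -0.082] [ 0.493 -0.079]
(482, 213) 37 39 45 1325.5 [ 0.517 -0.417] [ 0.513 -0.401]
(368, 166) 31 32 90 955.5 [ 0.642 -0.131] [ 0.633 -0.125]
(261, 167) 32 44 63 1333.5 [0.644 0.148] [0.635 0.143]
(146, 142) 25 11 90 192.5 [0.715 0.455] [0.704 0.438]
[0.40905744 0.00710346 1.04502779]
```

View pics/topz.png

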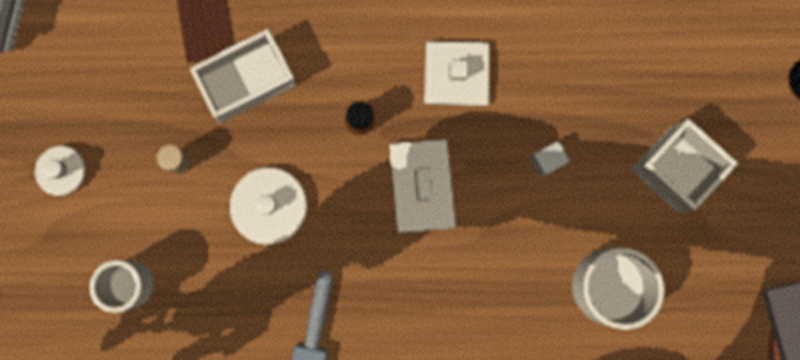

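Call:
step_arm(targets=[0,0,0,0,0,-0.1365,1,0,0,0,0,0,-0.1365,1,-0.038,-0.029,-0.0025,0,0,0,1,-0.038,-0.029,-0.0025,0,0,0,1,-0.038,-0.029,-0.0025,0,0,0,1,-0.038,-0.029,-0.0025,0,0,0,1,-0.038,-0.029,-0.0025,0,0,0,1,-0.038,-0.029,-0.0025,0,0,0,1,-0.038,-0.029,-0.0025,0,0,0,1,-0.038,-0.029,-0.0025,0,0,0,1,0,0,0,0,0,0,1])

```text
clock: 1.52
eef_pos: [0.4545, 0.2958, 0.251]
ee_rot: [0.007, 3.141, -0.0]
contact_force: [0.1, 0.3, -1.0]
width: 1.0
gripper_force: 0.0
```

```bash
python3 - <<'E'
from h import *
d=arm.get_image("wrist"); cv2.imwrite("pics/w1.png",d["image"][:,:,::-1])
c,v=proj_ray(d,[[d["mtx"][0,2],d["mtx"][1,2]]],True)
print(d["mtx"].round(1).tolist(),c.round(3),v.round(3)); s=arm.sense(); print(s["clock"],s["eef_pos"],s["ee_rot"],s["joint_positions"].round(3))
E
```

```text
[[309.7, 0.0, 319.5], [0.0, 309.7, 198.5], [0.0, 0.0, 1.0]] [0.389 0.296 0.394] [[ 0.26  -0.003 -0.966]]
1.575 [0.45287676 0.2967953  0.2508362 ] [-4.07328288e-03 -3.14063834e+00  7.98004075e-05] [ 0.444  0.299 -0.18   1.093  0.     0.446]
```

View pics/w1.png

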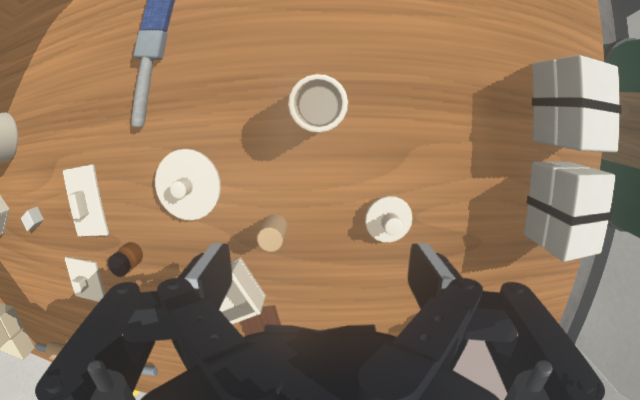

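```bash
cat >> h.py <<'E'
def measure(d,box,z,fish=True,vmin=110,smax=70):
    u0,v0,u1,v1=box; hsv=cv2.cvtColor(d["image"],cv2.COLOR_RGB2HSV)
    m=((hsv[...,1]<smax)&(hsv[...,2]>vmin)).astype(np.uint8)
    k=np.zeros_like(m); k[v0:v1,u0:u1]=1; m*=k
    c=max(cv2.findContours(m,cv2.RETR_EXTERNAL,cv2.CHAIN_APPROX_NONE)[0],key=cv2.contourArea)
    c=cv2.convexHull(c)[:,0]
    p=(onplane(d,c,z,fish)*1000).astype(np.float32)
    (cx,cy),(w,h),a=cv2.minAreaRect(p); 
    (ex,ey),r=cv2.minEnclosingCircle(p)
    print("px",c.min(0),c.max(0),"rect",np.round([cx,cy,w,h,a],1),"circ",np.round([ex,ey,2*r],1))
def info():
    s=arm.sense(); print(round(s["clock"],2),s["eef_pos"].round(4),s["ee_rot"].round(4),s["joint_positions"].round(3))
E
python3 - <<'E'
from h import *
d=arm.get_image("wrist")
measure(d,(270,60,370,150),.070); measure(d,(355,185,425,250),.014); measure(d,(145,135,235,230),.014)
d=arm.get_image("top"); measure(d,(140,190,200,240),.014,False);measure(d,(240,200,310,260),.014,False)
info()
E
```

```text
px [288  76] [346 133] rect [373.6 293.8  60.   59.8  89.8] circ [373.7 293.7  61.8]
px [364 198] [410 243] rect [519.8 385.3  63.7  62.6   5.1] circ [519.6 385.9  64.8]
px [154 150] [219 221] rect [471.4 115.9  97.3  99.7  31.6] circ [471.3 116.1 100.7]
px [158 203] [182 224] rect [525.5 383.9  63.   54.7  89.3] circ [521.4 384.7  65.2]
px [255 214] [292 251] rect [473.5 115.6  95.   94.7  89.7] circ [473.4 115.1  98.5]
1.68 [0.4514 0.2979 0.2509] [ 8.0000e-04 -3.1403e+00  2.0000e-04] [ 0.447  0.298 -0.181  1.093  0.     0.446]
```

Call:
step_arm(targets=[-0.0228,0.029,0.03,0,0,0,1,-0.0228,0.029,0.03,0,0,0,1,-0.0228,0.029,0.03,0,0,0,1,0,0,0.03,0,0,0,1,0,0,0.03,0,0,0,1,0,0,0.03,0,0,0,1,0,0,0.03,0,0,0,1,0,0,0.012,0,0,0,1,0,0,0.006,0,0,0,1,0,0,0,0,0,0,1,0,0,0,0,0,0,-1,0,0,0,0,0,0,-1,0,0,0,0,0,0,-1,0,0,0,0,0,0,-1,0,0,0,0,0,0,-1,0,0,0,0,0,0,-1])

```text
clock: 3.68
eef_pos: [0.5211, 0.385, 0.0239]
ee_rot: [-0.0, 3.141, 0.001]
contact_force: [0.3, 0.3, 5.2]
width: 0.256
gripper_force: 58.8
```

```bash
python3 - <<'E'
from h import *
d=arm.get_image("wrist"); cv2.imwrite("pics/w2.png",d["image"][:,:,::-1]);info(); print(arm.sense()["gripper_force"],arm.sense()["width"])
E
```

```text
3.73 [0.5211 0.385  0.0239] [-3.0000e-04  3.1406e+00  8.0000e-04] [ 0.523  0.692 -0.158  0.72  -0.     0.522]
58.772571086883545 0.25776400415616146
```

View pics/w2.png

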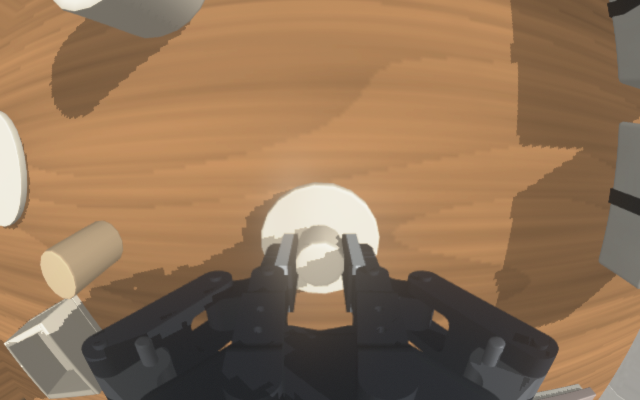

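Call:
step_arm(targets=[0,0,-0.02,0,0,0,-1,0,0,-0.04,0,0,0,-1,0,0,-0.04,0,0,0,-1,0.0292,-0.0182,0,0,0,0,-1,0.0292,-0.0182,0,0,0,0,-1,0.0292,-0.0182,0,0,0,0,-1,0.0292,-0.0182,0,0,0,0,-1,0.0292,-0.0182,0,0,0,0,-1,0,0,0,0,0,0,-1,0,0,0,0,0,0,-1,0,0,0,0,0,0,-1])

```text
clock: 5.1
eef_pos: [0.3756, 0.2942, 0.1233]
ee_rot: [-0.0, 3.141, 0.001]
contact_force: [0.6, -0.6, -1.1]
width: 0.253
gripper_force: 58.9
```

```bash
python3 - <<'E'
from h import *
d=arm.get_image("wrist"); cv2.imwrite("pics/w3.png",d["image"][:,:,::-1]);info(); print(arm.sense()["gripper_force"],arm.sense()["contact_force"])
E
```

```text
5.15 [0.3755 0.2942 0.1232] [-2.0000e-04  3.1411e+00  4.0000e-04] [ 0.51   0.301 -0.535  0.734 -0.     0.51 ]
58.90787422657013 [-0.18916654  0.35821763 -1.3807571 ]
```

View pics/w3.png

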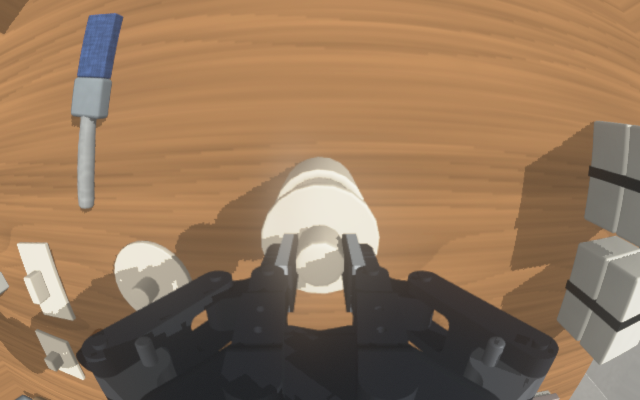

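Call:
step_arm(targets=[0,0,0.018,0,0,0,-1,0,0,0.009,0,0,0,-1,0,0,0.004,0,0,0,-1,0,0,0.003,0,0,0,-1,0,0,0.002,0,0,0,-1,0,0,0.001,0,0,0,-1,0,0,0,0,0,0,-1])

```text
clock: 6.02
eef_pos: [0.3747, 0.2938, 0.0864]
ee_rot: [-0.0, 3.141, 0.0]
contact_force: [0.1, 0.1, -0.8]
width: 0.257
gripper_force: 58.9
```

Call:
step_arm(targets=[0,0,0.001,0,0,0,-1,0,0,0.001,0,0,0,-1,0,0,0,0,0,0,-1])

```text
clock: 6.4
eef_pos: [0.375, 0.2939, 0.0858]
ee_rot: [-0.001, 3.14, 0.001]
contact_force: [-3.9, -2.3, 13.9]
width: 0.251
gripper_force: 60.6
```

Call:
step_arm(targets=[0,0,-0.001,0,0,0,0,0,0,0,0,0,0,0,0,0,0,0,0,0,0,0,0,-0.04,0,0,0,0,0,0,-0.04,0,0,0,0,0,0,-0.04,0,0,0,0,0,0,-0.04,0,0,0,0,-0.0045,-0.051,0,0,0,0,0,-0.0045,-0.051,0,0,0,0,0,-0.0045,-0.051,0,0,0,0,0,-0.0045,-0.051,0,0,0,0,0,-0.0045,-0.051,0,0,0,0,0,-0.0045,-0.051,0,0,0,0,0,-0.0045,-0.051,0,0,0,0,1,-0.0045,-0.051,0,0,0,0,1,-0.0045,-0.051,0,0,0,0,1,-0.0045,-0.051,0,0,0,0,1,-0.0045,-0.051,0,0,0,0,1,-0.0045,-0.051,0,0,0,0,1,0,0,0,0,0,0,1])

```text
clock: 8.9
eef_pos: [0.4287, -0.3215, 0.2445]
ee_rot: [-0.006, -3.141, 0.001]
contact_force: [-0.7, 1.3, 0.3]
width: 0.998
gripper_force: 0.0
```

```bash
python3 - <<'E'
from h import *
d=arm.get_image("wrist"); cv2.imwrite("pics/w4.png",d["image"][:,:,::-1]);info()
t=arm.get_image("top"); measure(t,(180,240,230,300),.080,False); cv2.imwrite("pics/t4.png",cv2.resize(t["image"][230:310,160:260],None,fx=4,fy=4)[:,:,::-1])
a=cv2.imread("pics/w4.png");b=cv2.imread("pics/t4.png"); 
cv2.imwrite("pics/m4.png",np.hstack([a,cv2.resize(b,(160,128))[np.r_[0:128,[0]*272]]]))
E
```

```text
8.95 [ 0.4283 -0.3194  0.2444] [-3.6000e-03 -3.1408e+00 -1.7000e-03] [-0.779  0.29  -0.21   1.073  0.    -0.777]
px [183 260] [210 286] rect [375.8 291.6  61.8  62.8  25.9] circ [375.9 291.   64.9]
```

View pics/m4.png

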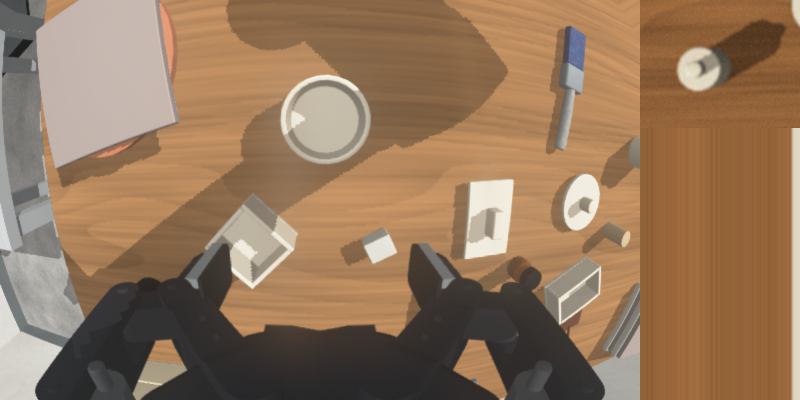

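```bash
python3 - <<'E'
from h import *
d=arm.get_image("wrist")
measure(d,(265,60,385,180),.060); measure(d,(265,60,385,180),.060,vmin=95,smax=90); measure(d,(450,165,525,270),.014)
info()
E
```

```text
px [277  75] [367 164] rect [ 364.8 -315.7   94.7   94.9    0. ] circ [ 364.8 -316.    95.8]
px [276  75] [367 165] rect [ 3.653e+02 -3.162e+02  9.580e+01  9.590e+01  1.000e-01] circ [ 364.8 -316.1   97.2]
px [460 180] [510 259] rect [494.6 -82.5 115.3  76.4   4.2] circ [494.  -81.9 134.6]
9.05 [ 0.4283 -0.3174  0.2448] [ 5.0000e-04 -3.1406e+00 -2.2000e-03] [-0.776  0.287 -0.212  1.073  0.    -0.777]
```

Call:
step_arm(targets=[-0.038,-0.022,0,0,0,0,1,-0.038,-0.022,0,0,0,0,1,-0.038,-0.022,0,0,0,0,1,-0.038,-0.022,0,0,0,0,1,0,0,0,0,0,0,1,0,0,0,0,0,0,1])

```text
clock: 9.8
eef_pos: [0.5804, -0.4046, 0.245]
ee_rot: [0.003, -3.14, -0.002]
contact_force: [0.0, -0.5, 0.0]
width: 1.004
gripper_force: 0.0
```

```bash
python3 - <<'E'
from h import *
d=arm.get_image("wrist"); cv2.imwrite("pics/w5.png",d["image"][:,:,::-1])
measure(d,(260,50,400,190),.055); measure(d,(260,50,400,190),.055,vmin=70,smax=85)
info()
E
```

```text
px [265  66] [367 168] rect [ 514.2 -408.9   79.8   79.9   45.1] circ [ 514.2 -408.8  110.6]
px [264  66] [367 168] rect [ 514.4 -409.    80.9   80.9   45.3] circ [ 514.2 -409.4  110.6]
9.85 [ 0.5801 -0.4047  0.2456] [ 1.9000e-03 -3.1409e+00 -9.0000e-04] [-0.713  0.63   0.331  1.272 -0.    -0.715]
```

View pics/w5.png

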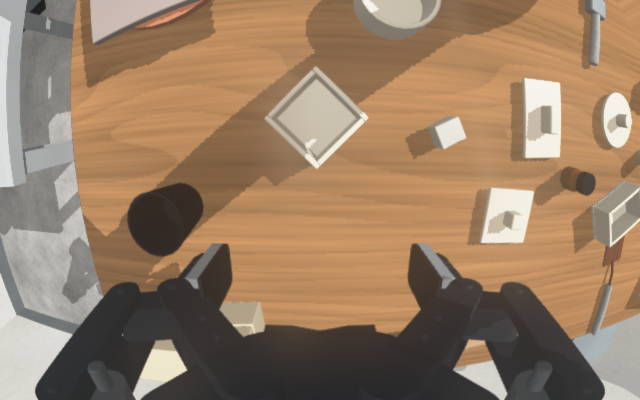

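```bash
python3 - <<'E'
from h import *
d=arm.get_image("wrist")
measure(d,(470,180,545,255),.014); measure(d,(515,70,570,165),.014); info()
d=arm.get_image("top");measure(d,(345,140,395,190),.014,False);
E
```

```text
px [479 187] [533 242] rect [ 640.6 -131.3   85.    82.5   87.1] circ [ 641.  -130.8  114.2]
px [522  78] [560 158] rect [495.  -83.  114.4  78.3   4.3] circ [494.9 -83.1 134.7]
9.9 [ 0.58  -0.405  0.246] [ 1.3000e-03 -3.1414e+00 -2.0000e-04] [-0.714  0.63   0.331  1.272 -0.    -0.715]
px [352 151] [384 182] rect [ 642.9 -131.1   82.9   83.    87.9] circ [ 643.6 -131.2  112.6]
```

Call:
step_arm(targets=[-0.0103,0.0457,0.014,0,0,0,1,-0.0103,0.0457,0.014,0,0,0,1,-0.0103,0.0457,0.014,0,0,0,1,-0.0103,0.0457,0.014,0,0,0,1,-0.0103,0.0457,0.014,0,0,0,1,-0.0103,0.0457,0.014,0,0,0,1,0,0,0.03,0,0,0.044,1,0,0,0.03,0,0,0,1,0,0,0.03,0,0,0,1,0,0,0.03,0,0,0,1,0,0,0.012,0,0,0,1,0,0,0.007,0,0,0,1,0,0,0,0,0,0,1,0,0,0,0,0,0,-1,0,0,0,0,0,0,-1,0,0,0,0,0,0,-1,0,0,0,0,0,0,-1,0,0,0,0,0,0,-1,0,0,0,0,0,0,-1])

```text
clock: 12.32
eef_pos: [0.643, -0.1321, 0.0228]
ee_rot: [0.069, 3.14, -0.0]
contact_force: [0.2, 0.2, 4.7]
width: 0.243
gripper_force: 59.6
```

```bash
python3 - <<'E'
from h import *
d=arm.get_image("wrist"); cv2.imwrite("pics/w6.png",d["image"][100:,150:500,::-1]);info()
E
```

```text
12.38 [ 0.643  -0.1321  0.0228] [ 6.8600e-02  3.1398e+00 -3.0000e-04] [-0.315  0.707 -0.132  0.732  0.    -0.271]
```

View pics/w6.png

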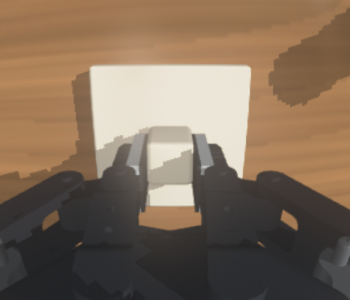

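Call:
step_arm(targets=[0,0,-0.02,0,0,0,-1,0,0,-0.04,0,0,0,-1,0,0,-0.04,0,0,0,-1,0.0194,-0.047,0,0,0,0,-1,0.0194,-0.047,0,0,0,0,-1,0.0194,-0.047,0,0,0,0,-1,0.0194,-0.047,0,0,0,0,-1,0.0194,-0.047,0,0,0,0,-1,0.0194,-0.047,0,0,0,0,-1,0,0,0,0,0,0.123,-1,0,0,0,0,0,0.123,-1,0,0,0,0,0,0.123,-1,0,0,0,0,0,0.123,-1,0,0,0,0,0,0.123,-1,0,0,0,0,0,0.123,-1,0,0,0,0,0,0,-1,0,0,0,0,0,0,-1])

```text
clock: 14.5
eef_pos: [0.5135, -0.4084, 0.1217]
ee_rot: [-1.194, -2.905, -0.001]
contact_force: [0.2, 0.0, -2.4]
width: 0.24
gripper_force: 59.1
```

```bash
python3 - <<'E'
from h import *
d=arm.get_image("wrist"); cv2.imwrite("pics/w7.png",d["image"][:,100:540,::-1]);info()
s=arm.sense(); print(np.degrees(np.arctan2(*R.from_rotvec(s["ee_rot"]).as_matrix()[[1,0],0])))
E
```

```text
14.55 [ 0.5136 -0.4085  0.1219] [-1.1948e+00 -2.9047e+00 -4.0000e-04] [-0.784  0.604 -0.038  0.93  -0.    -0.004]
135.28056246427147
```

View pics/w7.png

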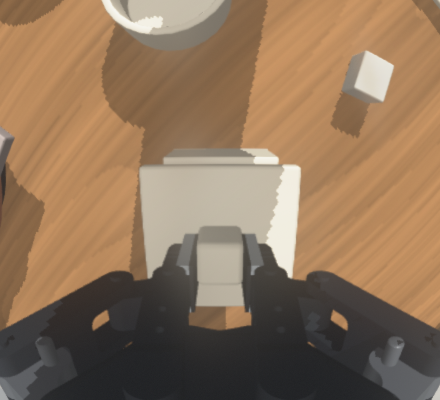

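Call:
step_arm(targets=[0,0,0.02,0,0,0,-1,0,0,0.018,0,0,0,-1,0,0,0.007,0,0,0,-1,0,0,0.004,0,0,0,-1,0,0,0.002,0,0,0,-1,0,0,0.001,0,0,0,-1,0,0,0.001,0,0,0,-1,0,0,0,0,0,0,-1])

```text
clock: 15.55
eef_pos: [0.5141, -0.4089, 0.0699]
ee_rot: [1.197, 2.904, -0.001]
contact_force: [-0.3, -0.4, 0.4]
width: 0.24
gripper_force: 59.3
```

Call:
step_arm(targets=[0,0,0.0008,0,0,0,-1,0,0,0,0,0,0,-1,0,0,0,0,0,0,0,0,0,0,0,0,0,0,0,0,0,0,0,0,0,0,0,-0.04,0,0,0,0,0,0,-0.04,0,0,0,0,0,0,-0.04,0,0,0,0,0,0,-0.05,0,0,-0.1564,0,0,0,0,0,0,-0.1564,0,0,0,0,0,0,-0.1564,0,0,0,0,0,0,-0.1564,0,0,0,0,0,0,-0.1564,0,0,0,0,0,0,0,0])

```text
clock: 17.3
eef_pos: [0.5138, -0.4086, 0.2383]
ee_rot: [-0.003, -3.141, -0.0]
contact_force: [-0.8, 1.1, -0.4]
width: 0.501
gripper_force: 0.0
```

```bash
python3 - <<'E'
from h import *
d=arm.get_image("wrist"); cv2.imwrite("pics/w8.png",d["image"][:,:,::-1]);info()
E
```

```text
17.35 [ 0.5138 -0.4086  0.2383] [-3.8000e-03 -3.1415e+00 -3.0000e-04] [-0.784  0.525  0.134  1.179  0.    -0.782]
```

View pics/w8.png

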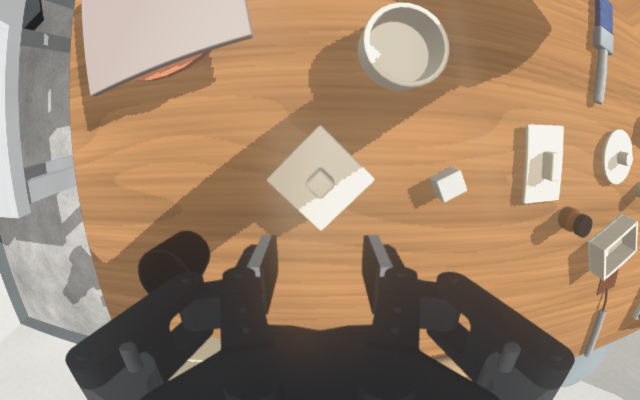

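Call:
step_arm(targets=[0.00415,0.0524,0.007,0,0,0,1,0.00415,0.0524,0.007,0,0,0,1,0.00415,0.0524,0.007,0,0,0,1,0.00415,0.0524,0.007,0,0,0,1,0.00415,0.0524,0.007,0,0,0,1,0.00415,0.0524,0.007,0,0,0,1,0.00415,0.0524,0.007,0,0,0,1,0.00415,0.0524,0.007,0,0,0,1,0.00415,0.0524,0.007,0,0,0,1,0.00415,0.0524,0.007,0,0,0,1,0,0,0,0,0,0,1,0,0,0,0,0,0,1])

```text
clock: 18.85
eef_pos: [0.4724, 0.1153, 0.1686]
ee_rot: [0.001, 3.141, -0.001]
contact_force: [0.6, 0.1, 0.7]
width: 1.003
gripper_force: 0.0
```

```bash
python3 - <<'E'
from h import *
d=arm.get_image("wrist"); cv2.imwrite("pics/w9.png",d["image"][:,:,::-1]);info()
measure(d,(200,130,440,320),.014)
E
```

```text
18.9 [0.4726 0.1147 0.1687] [ 2.3000e-03  3.1412e+00 -6.0000e-04] [ 0.086  0.264 -0.451  0.855 -0.     0.088]
px [271 134] [370 230] rect [471.4 115.7  97.2  98.2   0. ] circ [471.4 115.7  98.8]
```

View pics/w9.png

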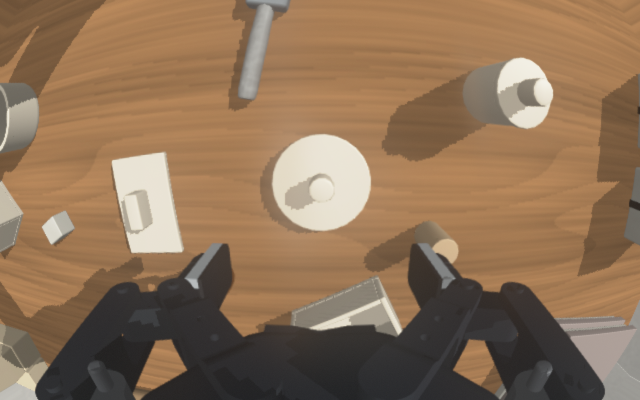

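Call:
step_arm(targets=[0.001,0.0005,0.03,0,0,0,1,0,0,0.04,0,0,0,1,0,0,0.04,0,0,0,1,0,0,0.02,0,0,0,1,0,0,0.01,0,0,0,1,0,0,0.005,0,0,0,1,0,0,0,0,0,0,1,0,0,0,0,0,0,-1,0,0,0,0,0,0,-1,0,0,0,0,0,0,-1,0,0,0,0,0,0,-1,0,0,0,0,0,0,-1,0,0,0,0,0,0,-1])

```text
clock: 20.52
eef_pos: [0.4715, 0.1161, 0.024]
ee_rot: [-0.001, 3.141, 0.001]
contact_force: [-1.8, 0.1, 4.3]
width: 0.256
gripper_force: 58.5
```

Call:
step_arm(targets=[0,0,-0.02,0,0,0,-1,0,0,-0.04,0,0,0,-1,0,0,-0.04,0,0,0,-1,0.0118,-0.048,0,0,0,0,-1,0.0118,-0.048,0,0,0,0,-1,0.0118,-0.048,0,0,0,0,-1,0.0118,-0.048,0,0,0,0,-1,0.0118,-0.048,0,0,0,0,-1,0.0118,-0.048,0,0,0,0,-1,0.0118,-0.048,0,0,0,0,-1,0.0118,-0.048,0,0,0,0,-1,0.0118,-0.048,0,0,0,0,-1,0,0,0,0,0,0,-1,0,0,0,0,0,0,-1,0,0,0,0,0,0,-1])

```text
clock: 22.4
eef_pos: [0.3651, -0.3147, 0.1232]
ee_rot: [0.003, -3.141, -0.002]
contact_force: [-0.3, 0.2, -1.8]
width: 0.254
gripper_force: 59.3
```

```bash
python3 - <<'E'
from h import *
info()
E
```

```text
22.4 [ 0.3651 -0.3147  0.1232] [ 2.8000e-03 -3.1409e+00 -1.8000e-03] [-0.865  0.311 -0.521  0.74   0.    -0.867]
```

Within 1.5 mm; lower to about 0.0758.

Call:
step_arm(targets=[0,-0.001,0.018,0,0,0,-1,0,0,0.015,0,0,0,-1,0,0,0.006,0,0,0,-1,0,0,0.004,0,0,0,-1,0,0,0.002,0,0,0,-1,0,0,0.001,0,0,0,-1,0,0,0.001,0,0,0,-1,0,0,0,0,0,0,-1])

```text
clock: 23.4
eef_pos: [0.3652, -0.3173, 0.0766]
ee_rot: [-0.0, 3.141, -0.0]
contact_force: [-0.3, -0.6, -2.8]
width: 0.253
gripper_force: 59.4
```

Call:
step_arm(targets=[0,0,0.001,0,0,0,-1,0,0,0.0005,0,0,0,-1,0,0,0,0,0,0,-1])

```text
clock: 23.78
eef_pos: [0.3652, -0.3174, 0.076]
ee_rot: [-0.0, 3.141, -0.001]
contact_force: [-1.6, 1.6, 8.8]
width: 0.253
gripper_force: 60.5
```

Call:
step_arm(targets=[0,0,-0.0005,0,0,0,0,0,0,0,0,0,0,0,0,0,0,0,0,0,0,0,0,-0.04,0,0,0,0,0,0,-0.04,0,0,0,0,0,0,-0.045,0,0,0,0,0,0,-0.045,0,0,0,0,-0.0305,0.0421,0,0,0,0,0,-0.0305,0.0421,0,0,0,0,0,-0.0305,0.0421,0,0,0,0,0,-0.0305,0.0421,0,0,0,0,0,-0.0305,0.0421,0,0,0,0,0,-0.0305,0.0421,0,0,0,0,0,-0.0305,0.0421,0,0,0,0,0,-0.0305,0.0421,0,0,0,0,0,-0.0305,0.0421,0,0,0,0,0,-0.0305,0.0421,0,0,0,0,0,-0.0305,0.0421,0,0,0,0,0,0,0,0,0,0,0,0])

```text
clock: 26.15
eef_pos: [0.7014, 0.1493, 0.2432]
ee_rot: [0.007, -3.14, -0.001]
contact_force: [0.6, -0.3, -0.4]
width: 0.497
gripper_force: 0.0
```

```bash
python3 - <<'E'
from h import *
d=arm.get_image("wrist"); cv2.imwrite("pics/w10.png",d["image"][:,:,::-1]);info()
measure(d,(240,50,400,190),.048); measure(d,(240,50,400,190),.048,vmin=80,smax=85)
E
```

```text
26.2 [0.7006 0.1474 0.2437] [ 4.1000e-03 -3.1397e+00  8.0000e-04] [ 0.105  0.651  0.362  1.284 -0.     0.102]
px [259  69] [377 170] rect [637.9 146.6  72.2 112.1  26.7] circ [637.6 146.8 131.1]
px [258  69] [377 170] rect [638.1 146.4  73.4 113.2  26.4] circ [637.6 146.3 131.7]
```

View pics/w10.png

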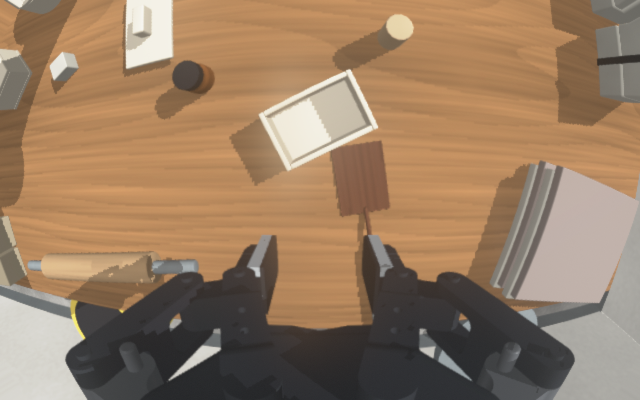

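Call:
step_arm(targets=[0.0343,-0.0383,0.012,0,0,0,0.5,0.0343,-0.0383,0.012,0,0,0,0.5,0.0343,-0.0383,0.012,0,0,0,0.5,0.0343,-0.0383,0.012,0,0,0,0.5,0.0343,-0.0383,0.012,0,0,0,0.5,0.0343,-0.0383,0.012,0,0,0,0.5,0,0,0,0,0,-0.075,0.5,0,0,0,0,0,0,0.5])

```text
clock: 27.2
eef_pos: [0.4936, -0.085, 0.1739]
ee_rot: [-0.113, 3.139, -0.0]
contact_force: [0.3, 0.0, -0.3]
width: 0.752
gripper_force: 0.0
```

```bash
python3 - <<'E'
from h import *
d=arm.get_image("wrist"); cv2.imwrite("pics/w11.png",d["image"][:,:,::-1]);info()
measure(d,(220,100,420,300),.014)
E
```

```text
27.25 [ 0.4943 -0.0846  0.174 ] [-1.1370e-01  3.1388e+00 -7.0000e-04] [-0.317  0.285 -0.407  0.878 -0.    -0.389]
px [286 128] [361 238] rect [495.  -81.9 114.2  74.3   4.2] circ [495.  -82.  133.4]
```

View pics/w11.png

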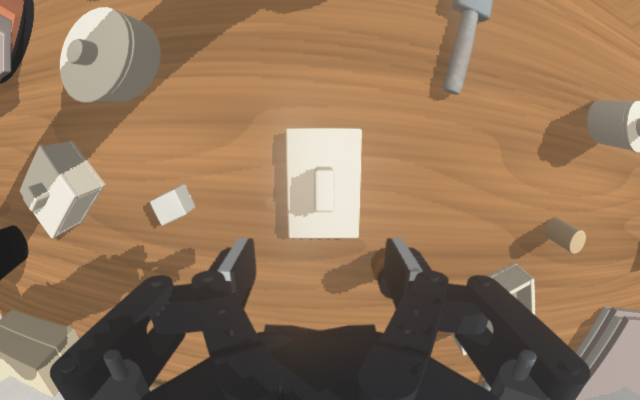

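Call:
step_arm(targets=[-0.0007,0.0022,0.03,0,0,0,0.5,0,0,0.04,0,0,0,0.5,0,0,0.04,0,0,0,0.5,0,0,0.025,0,0,0,0.5,0,0,0.01,0,0,0,0.5,0,0,0.006,0,0,0,0.5,0,0,0,0,0,0,0.5,0,0,0,0,0,0,-1,0,0,0,0,0,0,-1,0,0,0,0,0,0,-1,0,0,0,0,0,0,-1,0,0,0,0,0,0,-1,0,0,0,0,0,0,-1])

```text
clock: 28.88
eef_pos: [0.4959, -0.0817, 0.0232]
ee_rot: [-0.118, 3.138, -0.001]
contact_force: [-1.3, 0.6, 6.7]
width: 0.196
gripper_force: 59.7
```

```bash
python3 - <<'E'
from h import *
info(); s=arm.sense(); M=R.from_rotvec(s["ee_rot"]).as_matrix(); print(np.degrees(np.arctan2(M[1,0],M[0,0])))
print(M.T@(np.array([.638+.0003,.1465,0])-[*s["eef_pos"][:2],0]))
d=arm.get_image("wrist"); measure(d,(200,80,440,235),.014)
E
```

```text
28.88 [ 0.4959 -0.0817  0.0232] [-1.1810e-01  3.1382e+00 -6.0000e-04] [-0.31   0.486 -0.571  0.513  0.    -0.386]
-175.6897104720218
[-1.59188331e-01  2.16873443e-01  9.38140023e-05]
px [246 134] [394 234] rect [464.4 -84.4  52.5  74.3   4.4] circ [465.2 -84.2  89.6]
```

Call:
step_arm(targets=[0,0,-0.02,0,0,0,-1,0,0,-0.04,0,0,0,-1,0,0,-0.04,0,0,0,-1,-0.0265,0.0361,0,0,0,0,-1,-0.0265,0.0361,0,0,0,0,-1,-0.0265,0.0361,0,0,0,0,-1,-0.0265,0.0361,0,0,0,0,-1,-0.0265,0.0361,0,0,0,0,-1,-0.0265,0.0361,0,0,0,0,-1,0,0,0,0,0,0.1479,-1,0,0,0,0,0,0.1479,-1,0,0,0,0,0,0.1479,-1,0,0,0,0,0,0.1479,-1,0,0,0,0,0,0.1479,-1,0,0,0,0,0,0.1479,-1,0,0,0,0,0,0.1479,-1,0,0,0,0,0,0.1479,-1,0,0,0,0,0,0,-1,0,0,0,0,0,0,-1])

```text
clock: 31.3
eef_pos: [0.6374, 0.1462, 0.1221]
ee_rot: [-1.65, -2.673, 0.001]
contact_force: [-0.2, -0.3, -1.3]
width: 0.194
gripper_force: 59.0
```

```bash
python3 - <<'E'
from h import *
info(); s=arm.sense(); M=R.from_rotvec(s["ee_rot"]).as_matrix(); print(np.degrees(np.arctan2(M[1,0],M[0,0])), s["contact_force"],s["gripper_force"])
print(M.T@(np.array([.638,.1465,0])-[*s["eef_pos"][:2],0]))
E
```

```text
31.3 [0.6374 0.1462 0.1221] [-1.6499e+00 -2.6729e+00  7.0000e-04] [ 0.113  0.599 -0.045  0.927 -0.     1.219]
116.62817186695803 [-0.23756871 -0.25012405 -1.30227028] 58.979705572128296
[-4.39296294e-05  6.91082154e-04 -4.79957822e-07]
```

Call:
step_arm(targets=[0,0.0005,0.02,0,0,0,-1,0,0,0.02,0,0,0,-1,0,0,0.01,0,0,0,-1,0,0,0.004,0,0,0,-1,0,0,0.002,0,0,0,-1,0,0,0.001,0,0,0,-1,0,0,0.001,0,0,0,-1,0,0,0,0,0,0,-1])

```text
clock: 32.3
eef_pos: [0.6382, 0.1465, 0.0647]
ee_rot: [1.653, 2.671, 0.0]
contact_force: [0.2, -0.0, -0.9]
width: 0.193
gripper_force: 59.0
```

Call:
step_arm(targets=[0,0,0.001,0,0,0,-1,0,0,0.0008,0,0,0,-1,0,0,0,0,0,0,-1])

```text
clock: 32.67
eef_pos: [0.6382, 0.1466, 0.0632]
ee_rot: [1.652, 2.671, 0.0]
contact_force: [-0.8, -0.2, 2.7]
width: 0.194
gripper_force: 59.6
```

Call:
step_arm(targets=[0,0,0,0,0,0,0,0,0,0,0,0,0,0,0,0,0,0,0,0,0,0,0,-0.04,0,0,0,0,0,0,-0.05,0,0,0,0,0,0,-0.05,0,0,0,0,0,0,-0.05,0,0,0,0,0.05,-0.0168,0,0,0,0,0,0.05,-0.0168,0,0,0,0,0,0.05,-0.0168,0,0,0,0,0,0.05,-0.0168,0,0,0,0,0,0.05,-0.0168,0,0,0,0,0,0.05,-0.0168,0,0,0,0,0,0.05,-0.0168,0,0,0,0,0,0.05,-0.0168,0,0,0,0,0,0,0,0,0,0,0,0,0,0,0,0,0,0,0])

```text
clock: 34.8
eef_pos: [0.3393, 0.4444, 0.2526]
ee_rot: [1.652, 2.672, -0.0]
contact_force: [1.7, 0.2, 0.3]
width: 0.497
gripper_force: 0.0
```

```bash
python3 - <<'E'
from h import *
d=arm.get_image("top"); old=cv2.imread("pics/top0.png")[:,:,::-1]; info()
for n,b,z in (("small",(180,240,230,300),.074),("large",(415,240,480,310),.064),("square",(450,180,515,245),.059),("oblong",(230,135,300,200),.052)):
    print(n); measure(d,b,z,False,vmin=80)
for n,im in (("old",old),("new",d["image"])):
    h=cv2.cvtColor(im.copy(),cv2.COLOR_RGB2HSV)
    for b,f in (((305,175,335,200),lambda q:q[...,2]<45),((214,198,236,220),lambda q:(q[...,1]<125)&(q[...,2]>120))):
        u0,v0,u1,v1=b; m=f(h[v0:v1,u0:u1]); v,u=np.nonzero(m); print(n,len(u),(u.mean()+u0).round(1),(v.mean()+v0).round(1))
E
```

```text
34.85 [0.3398 0.444  0.2526] [ 1.6535e+00  2.6707e+00 -2.0000e-04] [ 0.786  0.33  -0.131  1.109 -0.     1.894]
small
px [184 260] [215 286] rect [375.1 286.1  74.8  61.2  89.5] circ [376.2 285.9  77.8]
large
px [426 253] [474 294] rect [ 369.4 -312.6  111.3   98.4   68.8] circ [ 369.5 -311.4  114.3]
square
px [456 189] [509 235] rect [ 512.3 -401.    90.4   97.8   44.9] circ [ 513.2 -400.2  129. ]
oblong
px [234 144] [286 190] rect [636.1 144.2  83.5 114.9  26.3] circ [638.2 145.4 134.1]
old 135 319.8 187.6
old 139 224.2 208.4
new 142 319.6 187.3
new 137 224.0 208.3
```

```bash
python3 - <<'E'
from h import *
d=arm.get_image("top")
for vm in (130,160,180):
  for n,b,z in (("small",(180,240,230,300),.078),("large",(415,240,480,310),.068),("square",(450,180,515,245),.063),("oblong",(230,135,300,200),.056)):
    print(vm,n,end=" "); measure(d,b,z,False,vmin=vm)
E
```

```text
130 small px [184 260] [209 286] rect [375.4 292.   61.3  59.8   1.3] circ [376.  292.   64.3]
130 large px [426 253] [474 294] rect [ 364.8 -313.2   97.2  108.6   32.2] circ [ 369.7 -310.1  113.8]
130 square px [456 190] [509 235] rect [ 511.4 -399.    89.6   98.3   45.2] circ [ 512.7 -398.5  128.5]
130 oblong px [234 144] [286 188] rect [638.7 145.3  75.  114.4  26.3] circ [638.5 145.4 132. ]
160 small px [184 260] [209 286] rect [375.4 292.   61.3  59.8   1.3] circ [375.9 292.6  63.3]
160 large px [427 254] [474 294] rect [ 365.9 -315.9   97.7  101.2   55.1] circ [ 367.2 -311.1  111.4]
160 square px [457 212] [494 235] rect [ 484.1 -376.7   92.9   37.9   60.9] circ [ 489.9 -380.    93.6]
160 oblong px [234 144] [285 188] rect [639.  146.   73.9 113.4  26.3] circ [638.5 145.4 132. ]
180 small px [184 260] [209 286] rect [374.7 294.6  61.9  57.7  32.2] circ [375.6 293.1  62.6]
180 large px [432 254] [473 294] rect [ 366.8 -315.8   96.7   94.4   87. ] circ [ 366.7 -315.3  100.2]
180 square px [463 212] [494 235] rect [ 492.7 -387.9   79.4   24.9   46. ] circ [ 492.2 -387.4   82.2]
180 oblong px [234 144] [285 187] rect [639.4 146.5  72.8 113.   26.3] circ [639.2 146.9 129.8]
```

```bash
python3 -c "
from bench import arm
print(arm.job_done())"
```

```text
the job is handed in; nothing more can be done
None
```

I put all four lids on their matching pots and handed the job in at about 35 s; each touched its rim at the expected seated height, the closing top view fits three of them (the square lid I saw seated from the wrist camera), and the prop and jar had not moved.

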